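Open the yarn-chest padlock in its cradle and hold it up

TASK

Lay the brass padlock, dial up and shackle towards the robot, into the wooden cradle and press it down firmly (about 10 N) so that it sits fully home. Then turn the dial click by click until its white line points at the red mark, and pull the shackle fully out while the padlock is still in the cradle. Lift the opened padlock out and finish while still holding it in the gripper, motionless, its case at least 12 cm above the bench; leave the two bobbins and the steel tumbler as they stand.

Things in the scene. Friction and masses are not known exactly. Their poses are not given: they have to be found in the camera images.
- padlock_center (a point): Centre (half-way up) of the brass padlock's case, 60 (x) x 64 (y) x 30 (z) mm, lying on its back with the dial on top, 15 mm above the bench; about 0.3 kg in all. Its own -x points to the shackle. A red mark lies on its top, midway along the edge next to the shackle. The dial's axis passes through this point.
- dial_grip (a point): Centre of the grey knob bar on the dial, 31.5 mm above padlock_center. Bar 36 long (own x) x 14 wide (own y) x 24 mm high, its foot 12 mm below this point on a black disc 46 mm across. A white line on bar and disc points along the bar's -x. The padlock can be carried by this bar: the clicks keep the dial from slipping round.
- dial (a joint): Dial angle in the case, rad, counter-clockwise from above positive; 0 = white line at the red mark (towards the shackle), where alone (within about 0.1) the shackle is free. Starts at about 0.6 to 1.5, so turn it clockwise. It snaps into notches 0.349 rad apart, 0 being one; about 0.05 N m takes it over a click. Stops at -0.45 and 1.85.
- shackle_bar (a point): Middle of the cross bar of the steel U shackle, which lies level; 8 x 8 mm bar. Cross bar 62 mm long along the padlock's y, its middle 66 mm (shut) from padlock_center along the padlock's -x and 4 mm higher. Two legs along x, 62 mm over their outsides, 46 mm between, 32 mm free length between case and cross bar when shut. Axes as the padlock's.
- shackle (a joint): How far the shackle is drawn out of the case along the padlock's -x, m: 0 shut, 0.015 fully open. Blocked by the dial unless dial is at 0; when free it takes about 3 N, and it stays where it is left.
- cradle_floor (a point): Centre of the recess floor of the fixed wooden cradle, 78 (x) x 82 (y) mm outside. Recess 64 x 68 mm (2 mm play each side of the padlock), floor 14 mm above the bench, walls 8 mm straight then 4 mm bevelled inward, rim 26 mm above the bench. Its -x side faces the robot. Seated: padlock's x along the cradle's x, padlock_center 15 mm above this point, shackle 3 mm over the rim.
- bobbin_red: Bystander: empty red bobbin standing upright, 40 mm in diameter, 60 mm high; origin at the centre of its underside.
- bobbin_green: Bystander: empty green bobbin standing upright, 40 mm in diameter, 60 mm high; origin at the centre of its underside.
- tumbler: Bystander: steel tumbler standing upright, 68 mm in diameter, 85 mm high; origin at the centre of its underside.
Mind the look-alikes: they are no part of the job. There is more than one size of the part that bears padlock_center; the job needs the smallest.

How it is judged:
On the way, in this order (a step that is already met when the one before it is completed fails the run):
1. the padlock lies fully home in the cradle, shackle towards the robot, and is pressed down with more than 5 N (z of padlock_center in the frame of cradle_floor below 0.0175 m and horizontal distance between padlock_center and cradle_floor below 0.006 m and x of shackle_bar in the frame of cradle_floor below -0.05 m and contact force between padlock and cradle above 5 N), for 0.1 s.
2. the dial's white line is at the red mark (within 0.12 rad), the padlock still home in the cradle and the shackle not yet drawn (value of joint dial between -0.12 and 0.12 rad and value of joint shackle below 0.004 m and z of padlock_center in the frame of cradle_floor below 0.019 m and horizontal distance between padlock_center and cradle_floor below 0.006 m), for 0.2 s.
3. the shackle is drawn out more than 11 mm while the padlock is in the cradle (value of joint shackle above 0.011 m and z of padlock_center in the frame of cradle_floor below 0.025 m and horizontal distance between padlock_center and cradle_floor below 0.008 m), for 0.1 s.
At the end, for the whole second after the job is handed in: The gripper holds the padlock still (under 0.05 m/s), the centre of its case more than 120 mm above the bench and off the cradle, its shackle drawn out more than 10 mm; the bobbins and the tumbler are within 20 mm of where they stood (height (world z) of padlock_center above 0.12 m and value of joint shackle above 0.01 m and contact force between the fingers and padlock above 1 N and contact force between padlock and cradle below 0.1 N and linear speed of padlock below 0.05 m/s and distance of each of bobbin_red, bobbin_green, tumbler from where it was at the start of the episode below 0.02 m); the arm keeps its last pose, push and grip.
It fails at once if a bobbin or the tumbler is shifted more than 20 mm or tipped (distance of any of bobbin_red, bobbin_green, tumbler from where it was at the start of the episode above 0.02 m or angle between any of bobbin_red, bobbin_green, tumbler's own z axis and vertical above 0.5 rad).
It also fails if it takes over 58 s, if anything falls off the work surface, if the arm or the gripper's body presses on something with over 40 N, if the wrist force passes 120 N, or if a joint passes its speed limit or range.

ROBOT

A 6-joint arm with a two-finger parallel gripper is mounted at the origin on the work surface. World frame = base frame: x ahead of the robot, y to its left, z up, the work surface at z = 0. Lengths are in m, angles in rad, forces in N, time in s.
With the tool pointing down it reaches from about 0.3 to 0.85 m from the base axis. Payload 4.2 kg.
Tool frame: the origin (TCP) lies at the very end of the fingers, on their centre line; the grasp point (between the pads) lies 19 mm behind it; z points along the fingers, y is the line along which they close (so a half turn about z gives the same grasp; the last joint's range is limited). The gripper opens to 91 mm and grips with 3 to 60 N. Pads are 32 mm wide; open, the fingers measure 118 mm over their backs; the gripper's body (76 mm by 178 mm) begins 60 mm behind the grasp point.
Start: joints at [1.203, 0.32, 1.565, -0, 1.257, -0.02], TCP at [0.196, 0.541, 0.214] pointing down, gripper open.
Joint ranges: [-3.11, 3.11], [-0.84, 2.01], [0.21, 2.61], [-1.34, 4.49], [0.05, 2.63], [-2.56, 2.56]. Speed limits (rad/s): [2.57, 2.57, 3.14, 3.14, 3.14, 3.14].

INTERFACE

Orientations are given as a unit quaternion [w, x, y, z].
In Python, from workcell import bot, viewer gives the robot as it stands. The module is installed in compiled form; this text tells all that it offers.
- The arm moves only by the tool drive_tool, never from a script. Its argument "rows" is a list of rows, each an object with "translation": the shift along the tool's x, y, z in m, a list of three; "rot": the turn, a rotation vector about the tool's x, y, z in rad, a list of three. In form: [{"translation": [dx, dy, dz], "rot": [wx, wy, wz]}, ...]. A call has exactly 10 rows; each row shifts and turns the commanded pose from where the row before left it, along the tool's axes as they then stand; what a row does not reach is not made up. A row lasts 1/8 s, in which the tool goes at most 62.5 mm and 10.7 degrees, less where a joint would pass 70% of its speed; a pose out of reach is approached as far as the arm can. A call with a gripper value outside its range is refused whole. "gripper" is the finger opening in m, from 0 to 0.0912, set as the call begins (left out, the last holds). The fingers move at their own pace and stop on an object; "grip_force" is the grip in N (left out, the last holds). Time passes only in rows, so rows that do not move let the fingers close, or fill a call up. It gives the time, the measured TCP pose, the force, the opening and the grip force at its end, in the units of the state.
- bot.get_obs(): the state, without advancing time (a new reading comes with each control period).
- viewer.camera(name): name is "side" or "top" or "wrist"; returns the picture (400x640x3 uint8, red, green, blue); there is no depth.
- viewer.camera_info(name): a dict with "vertical_fov" (degrees; the focal length in pixels is half the picture's height over the tangent of half this angle, whatever the lens; pixels are square), "cx", "cy" (the principal point, pixels), "T" (4x4, takes a point from camera to world coordinates); the wrist camera has in their place "tool_from_camera" (4x4, takes a point from camera to tool coordinates, whose origin is the TCP and whose axes are the flange's). Camera axes: x right, y down, z forward; pixel columns grow to the right and rows downward; lengths in m; the calibration is good to about 2 mm. A picture is of the moment at which its call begins: read the wrist's pose just before it. camera_info takes no time and is no camera call.
- bot.job_done(): hands the job in; it is judged then, once.
The state is a dict: "clock": time; "joint_positions": joint angles; "dq": joint speeds; "joint_efforts": joint torques, N m; "ee_pos": TCP position; "eef_rot": TCP orientation; "ft_force": force on the tool from outside, world axes, zero at the start; "wrist_torque": the same for the moment, N m; "width": opening from 0.0 (shut) to 1.0 (fully open); "grasp_force": force on a finger pad.
Only numpy, scipy, OpenCV 4.12 (cv2) and the standard library are available. Lean on these libraries where they do the work, as an engineer would, in place of code of your own. Each camera call takes 0.05 s, during which the arm holds its last target. There are 200 camera calls.

## Working session

There is one attempt and no reset: what is moved stays moved. The work goes in short steps, Python scripts to look and compute and a tool call to move; the robot and the scene stay as the last step left them, time stands still between calls to the robot, and variables do not carry over. Pictures are saved under pics/ and viewed, at most 10 in all, crops included, and the job is handed in when it is done.

Besides the shell and the picture viewer there is one more tool, called after "Emit:" as name([rows], argument=value, ...), one row to a line, values as JSON. drive_tool: Moves the arm, as the interface text tells. Its arguments: {"type":"object","properties":{"rows":{"type":"array","items":{"type":"object","properties":{"translation":{"type":"array","items":{"type":"number"}},"rot":{"type":"array","items":{"type":"number"}}}}},"gripper":{"type":"number"},"grip_force":{"type":"number"}},"required":["rows"]}

```bash
mkdir -p pics
python3 - <<'E'
from workcell import bot, viewer
import cv2
print(bot.get_obs())
for n in ["top","side"]:
    cv2.imwrite(f"pics/{n}0.png",viewer.camera(n)[:,:,::-1])
for n in ["top","side","wrist"]: print(n,viewer.camera_info(n))
E
```

```text
{'clock': 0.0, 'joint_positions': array([ 1.20300602e+00,  3.20251079e-01,  1.56564583e+00, -3.07738842e-05,
        1.25739008e+00, -1.99626812e-02]), 'dq': array([ 7.16948099e-05, -3.97774265e-04, -8.19173965e-04, -2.28519663e-04,
       -1.75469632e-03,  8.72456998e-04]), 'joint_efforts': array([ 2.27352008e-03, -4.12478435e+01, -2.31972903e+01,  7.30397925e-02,
        4.57240990e-02, -1.51472696e-04]), 'ee_pos': array([0.19580345, 0.54011048, 0.21315661]), 'eef_rot': array([-1.48860076e-04,  1.73033690e-01,  9.84915542e-01, -8.34117338e-04]), 'ft_force': array([ 0.33049768,  0.51751023, -0.89393874]), 'wrist_torque': array([-0.03364651,  0.00396033,  0.01691257]), 'grasp_force': 0.0, 'width': 1.002374288382268}
top {'vertical_fov': 51.94977986869577, 'cx': 318.1981511400113, 'cy': 202.59651408984274, 'T': array([[-1.31735919e-03, -9.79028136e-01,  2.03720825e-01,
         4.15439334e-01],
       [-9.99990576e-01,  4.46970607e-04, -4.31840967e-03,
        -6.67783155e-02],
       [ 4.13678735e-03, -2.03724593e-01, -9.79019498e-01,
         1.04871413e+00],
       [ 0.00000000e+00
[... 159 characters left out ...]
array([[-0.99140934, -0.09760278,  0.0870702 ,  0.55028994],
       [-0.1307895 ,  0.73327927, -0.66722981,  0.54728435],
       [ 0.00127671, -0.67288573, -0.73974534,  0.72407532],
       [ 0.        ,  0.        ,  0.        ,  1.        ]])}
wrist {'vertical_fov': 70.99909409665383, 'cx': 320.6978305852976, 'cy': 195.04299997961488, 'tool_from_camera': array([[ 9.88250079e-04, -9.72019754e-01, -2.34897043e-01,
         6.57621058e-02],
       [ 9.99999379e-01,  8.39642548e-04,  7.32662790e-04,
        -3.66913143e-04],
       [-5.14933154e-04, -2.34897621e-01,  9.72019980e-01,
        -1.70164389e-01],
       [ 0.00000000e+00,  0.00000000e+00,  0.00000000e+00,
         1.00000000e+00]])}
```

View pics/top0.png

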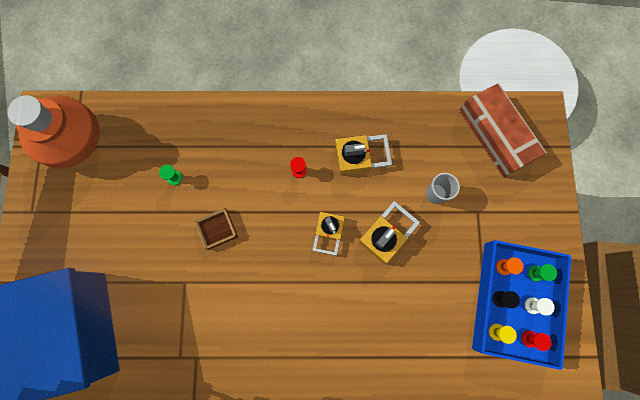

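View pics/side0.png

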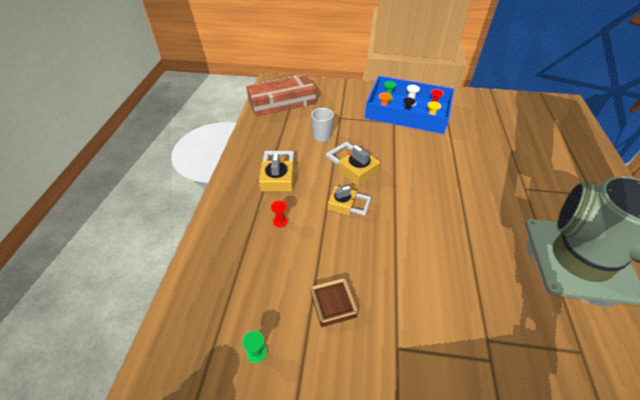

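Candidates for the padlock in the top view: (354,153) large, (388,238) large and (330,226) smallest. I choose (330,226), with the cradle at (217,229). Next, a close crop of the chosen padlock and the cradle.

```bash
cat > h.py <<'E'
import numpy as np
from workcell import bot, viewer
def cam(n,o=None):
    i=viewer.camera_info(n); f=200/np.tan(np.radians(i['vertical_fov']/2))
    if n=='wrist':
        from scipy.spatial.transform import Rotation as R
        o=o or bot.get_obs(); T=np.eye(4); T[:3,:3]=R.from_quat(o['eef_rot'],scalar_first=True).as_matrix(); T[:3,3]=o['ee_pos']
        T=T@i['tool_from_camera']
    else: T=i['T']
    return f,i['cx'],i['cy'],T
def pix(c,u,v,z):
    f,cx,cy,T=c; d=T[:3,:3]@[(u-cx)/f,(v-cy)/f,1]; p=T[:3,3]
    return p+d*(z-p[2])/d[2]
E
python3 - <<'E'
import cv2,numpy as np
from h import *
im=cv2.imread('pics/top0.png')
a=cv2.resize(im[200:260,180:260],None,fx=9,fy=9,interpolation=cv2.INTER_CUBIC)[:, :]
a=cv2.resize(im[200:260,195:245],None,fx=8,fy=8,interpolation=cv2.INTER_CUBIC)
b=cv2.resize(im[200:260,305:355],None,fx=8,fy=8,interpolation=cv2.INTER_CUBIC)
cv2.imwrite('pics/crop0.png',np.hstack([a,b]))
c=cam('top')
for u,v,z in [(217,229,.026),(330,224,.04),(326,247,.02),(354,153,.04),(388,238,.04),(298,167,.03),(172,176,.03),(443,188,.04)]: print(u,v,pix(c,u,v,z).round(4))
E
```

```text
217 229 [0.5607 0.1827 0.026 ]
330 224 [ 0.571  -0.1005  0.04  ]
326 247 [ 0.5159 -0.0907  0.02  ]
354 153 [ 0.7558 -0.1636  0.04  ]
388 238 [ 0.536  -0.2433  0.04  ]
298 167 [ 0.7213 -0.0193  0.03  ]
172 176 [0.6973 0.3037 0.03  ]
443 188 [ 0.6629 -0.3873  0.04  ]
```

View pics/crop0.png

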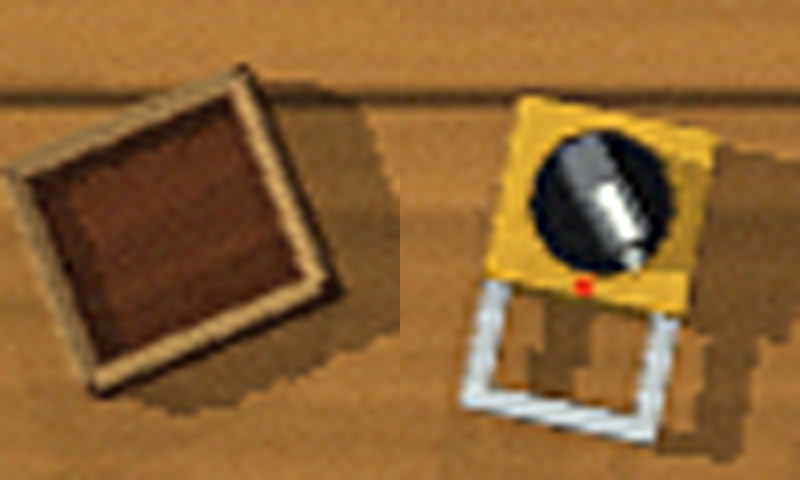

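The crop shows the small padlock with the dial at (600,200), white line towards (638,262), the red mark at (584,288) and the shackle below. The cradle rim corners are at (243,70), (8,172), (97,388) and (328,283). I'll fit poses to these.

Run:
```python
from h import *
c=cam('top')
def P(l,ox,z): return np.array([pix(c,(x+.5)/8-.5+ox,(y+.5)/8-.5+200,z)[:2] for x,y in l])
def show(n,Q):
    print(n,Q.mean(0).round(4),[round(float(np.linalg.norm(Q[i]-Q[i-1])),4) for i in range(4)],[round(float(np.degrees(np.arctan2(*(Q[i]-Q[i-1])[::-1]))),1) for i in range(4)])
show('pad',P([(520,97),(715,137),(688,315),(488,278)],255,.03))
show('cra',P([(243,70),(8,172),(97,388),(328,283)],195,.026))
b=P([(582,155),(638,262)],255,.0585)
print('bar',b.round(4), np.degrees(np.arctan2(*(b[0]-b[1])[::-1])))
from scipy.spatial.transform import Rotation as R
o=bot.get_obs(); print(R.from_quat(o['eef_rot'],scalar_first=True).as_matrix().round(3),o['ee_pos'])
```

```text
pad [ 0.5692 -0.1005] [0.0583, 0.0627, 0.0569, 0.0633] [-10.0, -101.8, 170.7, 79.4]
cra [0.5633 0.186 ] [0.074, 0.0794, 0.0749, 0.0776] [23.6, 114.3, -155.0, -65.1]
bar [[ 0.5807 -0.0934]
 [ 0.5478 -0.1102]] 27.052521428339904
[[-0.94   0.341 -0.001]
 [ 0.341  0.94  -0.001]
 [ 0.    -0.002 -1.   ]] [0.19580896 0.54014617 0.21321775]
```

Emit:
drive_tool([
  {"translation": [-0.0463, -0.0209, 0], "rot": [0, 0, 0]},
  {"translation": [-0.0463, -0.0209, 0], "rot": [0, 0, 0]},
  {"translation": [-0.0463, -0.0209, 0], "rot": [0, 0, 0]},
  {"translation": [-0.0463, -0.0209, 0], "rot": [0, 0, 0]},
  {"translation": [-0.0463, -0.0209, 0], "rot": [0, 0, 0]},
  {"translation": [-0.0463, -0.0209, 0], "rot": [0, 0, 0]},
  {"translation": [-0.0463, -0.0209, 0], "rot": [0, 0, 0]},
  {"translation": [-0.0463, -0.0209, 0], "rot": [0, 0, 0]},
  {"translation": [-0.0463, -0.0209, 0], "rot": [0, 0, 0]},
  {"translation": [-0.0463, -0.0209, 0], "rot": [0, 0, 0]},
])

```text
clock: 1.35
ee_pos: [0.5609, 0.1849, 0.2135]
eef_rot: [-0.0, 0.173, 0.985, -0.0]
ft_force: [-0.2, 0.5, -0.4]
width: 1.005
grasp_force: 0.0
```

Emit:
drive_tool([
  {"translation": [0, 0, 0], "rot": [0, 0, 0.1745]},
  {"translation": [0, 0, 0], "rot": [0, 0, 0.1745]},
  {"translation": [0, 0, 0], "rot": [0, 0, 0.1745]},
  {"translation": [0, 0, 0], "rot": [0, 0, 0.1745]},
  {"translation": [0, 0, 0], "rot": [0, 0, 0.1745]},
  {"translation": [0, 0, 0], "rot": [0, 0, 0.1745]},
  {"translation": [0, 0, 0], "rot": [0, 0, 0.1745]},
  {"translation": [0, 0, 0], "rot": [0, 0, 0.1745]},
  {"translation": [0, 0, 0], "rot": [0, 0, 0.1745]},
  {"translation": [0, 0, 0], "rot": [0, 0, 0]},
])

```text
clock: 2.6
ee_pos: [0.5598, 0.1862, 0.2135]
eef_rot: [-0.0, 0.818, 0.575, -0.0]
ft_force: [-0.9, -0.9, 0.1]
width: 0.999
grasp_force: 0.0
```

```bash
cat >> h.py <<'E'
def yaw(o):
    from scipy.spatial.transform import Rotation as R
    m=R.from_quat(o['eef_rot'],scalar_first=True).as_matrix(); return np.degrees(np.arctan2(m[1,0],m[0,0]))
def st(): 
    o=bot.get_obs(); print('t',round(o['clock'],2),'p',o['ee_pos'].round(4),'yaw',round(float(yaw(o)),2),'F',o['ft_force'].round(1),'w',round(o['width']*91.2,1),'g',round(o['grasp_force'],1),'q6',o['joint_positions'][5].round(2)); return o
def snap(name,s=1):
    import cv2,pickle
    o=bot.get_obs(); c=cam('wrist',o); im=viewer.camera('wrist')[:,:,::-1]
    cv2.imwrite(f'pics/{name}_raw.png',im); cv2.imwrite(f'pics/{name}.png',cv2.resize(im,None,fx=1.25,fy=1.25,interpolation=cv2.INTER_CUBIC)); pickle.dump(c,open(f'pics/{name}.pkl','wb'))
def wpix(name,u,v,z):   # u,v in the 1.25x view
    import pickle; return pix(pickle.load(open(f'pics/{name}.pkl','rb')),(u+.5)/1.25-.5,(v+.5)/1.25-.5,z)
def to(x,y,z=None,yw=None):   # total tool-frame shift
    o=st(); a=np.radians(yaw(o)); d=np.array([x,y])-o['ee_pos'][:2]
    print('tool dx %.4f dy %.4f'%(d@[np.cos(a),np.sin(a)],d@[np.sin(a),-np.cos(a)]), '' if z is None else 'dz %.4f'%(o['ee_pos'][2]-z), '' if yw is None else 'rz %.4f'%np.radians(yaw(o)-yw))
E
python3 -c "
from h import *
st(); snap('w1'); to(.569,-.1005,.2132,29)"
```

```text
t 2.6 p [0.5598 0.1862 0.2135] yaw 70.21 F [-0.9 -0.9  0.1] w 91.1 g 0.0 q6 0.65
t 2.65 p [0.5598 0.1862 0.2136] yaw 70.26 F [-0.1 -0.4  0.5] w 91.4 g 0.0 q6 0.65
tool dx -0.2668 dy 0.1055 dz 0.0004 rz 0.7201
```

View pics/w1.png

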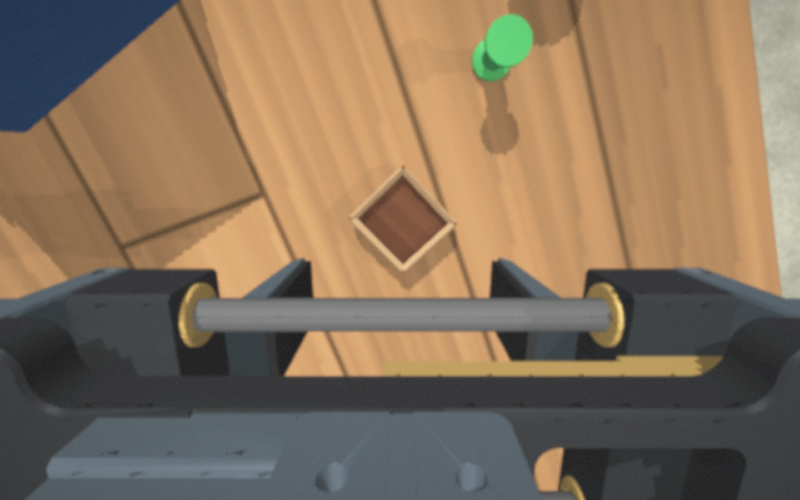

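The wrist view shows the cradle at (403,219). Moving to the padlock.

Emit:
drive_tool([
  {"translation": [-0.0534, 0.0211, 0], "rot": [0, 0, 0]},
  {"translation": [-0.0534, 0.0211, 0], "rot": [0, 0, 0]},
  {"translation": [-0.0534, 0.0211, 0], "rot": [0, 0, 0]},
  {"translation": [-0.0534, 0.0211, 0], "rot": [0, 0, 0]},
  {"translation": [-0.0534, 0.0211, 0], "rot": [0, 0, 0]},
  {"translation": [0, 0, 0], "rot": [0, 0, 0.18]},
  {"translation": [0, 0, 0], "rot": [0, 0, 0.18]},
  {"translation": [0, 0, 0], "rot": [0, 0, 0.18]},
  {"translation": [0, 0, 0], "rot": [0, 0, 0.18]},
  {"translation": [0, 0, 0], "rot": [0, 0, 0]},
])

```text
clock: 3.9
ee_pos: [0.5682, -0.1007, 0.2138]
eef_rot: [-0.0, 0.968, 0.251, -0.0]
ft_force: [-0.3, 0.3, 0.0]
width: 0.999
grasp_force: 0.0
```

```bash
python3 -c "
from h import *
import cv2
st(); snap('w2')
a=cv2.imread('pics/w1_raw.png')[124:224,273:373]; b=cv2.imread('pics/w2_raw.png')[104:224,270:370]
a=cv2.resize(a,None,fx=4,fy=4,interpolation=cv2.INTER_CUBIC); b=cv2.resize(b,None,fx=4,fy=4,interpolation=cv2.INTER_CUBIC)
a=cv2.copyMakeBorder(a,0,80,0,0,cv2.BORDER_CONSTANT); cv2.imwrite('pics/crop1.png',np.hstack([a,b]))"
```

```text
t 3.9 p [ 0.5682 -0.1007  0.2138] yaw 29.07 F [-0.3  0.3  0. ] w 91.1 g 0.0 q6 0.87
```

View pics/crop1.png

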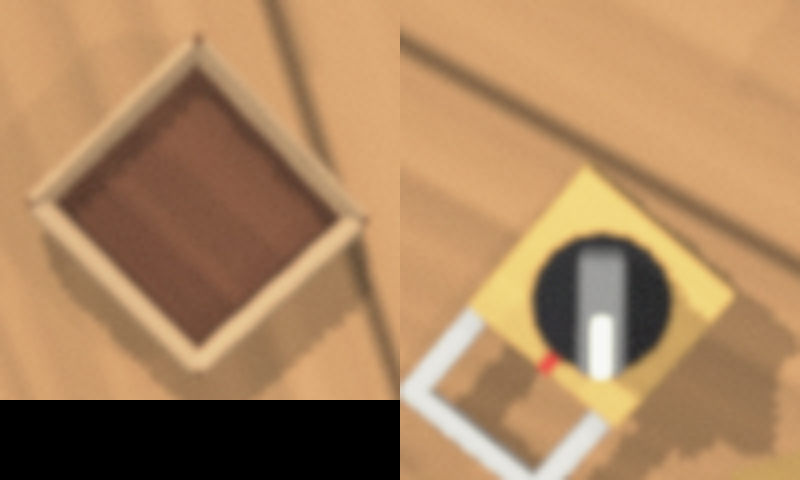

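The crop shows the cradle rim corners at (198,40), (362,220), (197,370) and (33,203). The padlock top corners are at (586,166), (735,296), (615,428) and (470,305), and the bar is upright from (603,250) to (601,380).

Run:
```python
from h import *
import pickle
def P(l,n,ox,oy,z):
    c=pickle.load(open(f'pics/{n}.pkl','rb')); return np.array([pix(c,(x+.5)/4-.5+ox,(y+.5)/4-.5+oy,z)[:2] for x,y in l])
def show(n,Q):
    print(n,Q.mean(0).round(4),[round(float(np.linalg.norm(Q[i]-Q[i-1])),4) for i in range(4)],[round(float(np.degrees(np.arctan2(*(Q[i]-Q[i-1])[::-1]))),1) for i in range(4)])
show('cra',P([(198,40),(362,220),(197,370),(33,203)],'w1',273,124,.026))
show('pad',P([(186,166),(335,296),(215,428),(70,305)],'w2',270,104,.03))
b=P([(203,250),(201,380)],'w2',270,104,.0585)
print('bar',b.round(4),b.mean(0), np.degrees(np.arctan2(*(b[0]-b[1])[::-1])),np.linalg.norm(b[0]-b[1]))
d=P([(202,304)],'w2',270,104,.0345);print('disc',d)
to(.569,-.1005,.038,29)
```

```text
cra [0.5625 0.1892] [0.0739, 0.0778, 0.0737, 0.0774] [24.3, -66.7, -156.1, 113.4]
pad [ 0.5689 -0.0994] [0.0577, 0.0628, 0.0584, 0.0621] [-11.2, -101.7, 168.1, 77.7]
bar [[ 0.5868 -0.09  ]
 [ 0.5523 -0.1085]] [ 0.56955621 -0.09923764] 28.232401765004525 0.03910449353311002
disc [[ 0.56874493 -0.09960204]]
t 3.95 p [ 0.5682 -0.1007  0.2138] yaw 29.1 F [-0.1  0.2  0.2] w 91.3 g 0.0 q6 0.87
tool dx 0.0008 dy 0.0003 dz 0.1758 rz 0.0018
```

Run:
```python
from h import *
import cv2,pickle
from scipy.optimize import minimize
def proj(c,p):
    f,cx,cy,T=c; q=(p-T[:3,3])@T[:3,:3]; return np.stack([q[:,0]/q[:,2]*f+cx,q[:,1]/q[:,2]*f+cy],1)
def rect(x,y,a,L,W,z,n=40):
    s=np.linspace(-1,1,n); o=np.ones(n)
    q=np.concatenate([np.c_[s,o],np.c_[o,-s],np.c_[-s,-o],np.c_[-o,s]])*[L/2,W/2]
    a=np.radians(a); R=np.array([[np.cos(a),-np.sin(a)],[np.sin(a),np.cos(a)]])
    return np.c_[q@R.T+[x,y],np.full(len(q),z)]
S={'top':(cam('top'),'top0'),'w1':(pickle.load(open('pics/w1.pkl','rb')),'w1_raw'),'w2':(pickle.load(open('pics/w2.pkl','rb')),'w2_raw')}
def fit(n,x0,rs):
    c,fn=S[n]; g=cv2.GaussianBlur(cv2.imread(f'pics/{fn}.png').astype(np.float32),(0,0),1.0)
    G=sum(np.hypot(cv2.Sobel(g[:,:,k],cv2.CV_32F,1,0),cv2.Sobel(g[:,:,k],cv2.CV_32F,0,1)) for k in range(3))
    def cost(v):
        t=0
        for L,W,z in rs:
            p=proj(c,rect(v[0],v[1],v[2]*100,L,W,z)).astype(np.float32)
            t-=cv2.remap(G,p[:,0:1],p[:,1:2],cv2.INTER_LINEAR).mean()
        return t
    best=min((minimize(cost,[x0[0]+dx,x0[1]+dy,x0[2]/100],method='Nelder-Mead',options=dict(initial_simplex=np.array([x0[0]+dx,x0[1]+dy,x0[2]/100])+np.array([[0,0,0],[.003,0,0],[0,.003,0],[0,0,.03]]))) for dx in(-.003,0,.003) for dy in(-.003,0,.003)),key=lambda r:r.fun)
    v=best.x; print(n,(v*[1,1,100]).round(4),round(best.fun)); return v
C=[(.078,.082,.026)];D=C+[(.064,.068,.014)]
v=fit('top',(.5633,.186,24),C); w=fit('w1',(.5625,.188,24),C); fit('top',(.5633,.186,24),D); fit('w1',(.5625,.188,24),D)
P=[(.06,.064,.03)]
fit('top',(.569,-.1,-11),P); fit('w2',(.569,-.1,-11),P)
out=[]
for n,v,(x,y) in[('top',v,(192,204)),('w1',w,(273,124))]:
    c,fn=S[n]; k=8 if n=='top' else 4; m=400//k
    a=cv2.resize(cv2.imread(f'pics/{fn}.png')[y:y+m,x:x+m],None,fx=k,fy=k,interpolation=cv2.INTER_CUBIC)
    for (L,W,z),col in zip([(.078,.082,.026),(.064,.068,.014)],[(0,255,0),(255,255,0)]):
        for u in proj(c,rect(v[0],v[1],v[2]*100,L,W,z)): cv2.circle(a,tuple(int(t) for t in ((u-[x,y])+.5)*k-.5),1,col,-1)
    out.append(a)
cv2.imwrite('pics/ov.png',np.hstack(out))
```

```text
top [ 0.5595  0.1797 23.2337] -362
w1 [ 0.5684  0.1928 23.7883] -266
top [ 0.5645  0.1899 23.6971] -793
w1 [ 0.562   0.1871 23.7249] -663
top [ 0.57   -0.0997 -9.8333] -419
w2 [  0.5683  -0.099  -11.9841] -299
```

View pics/ov.png

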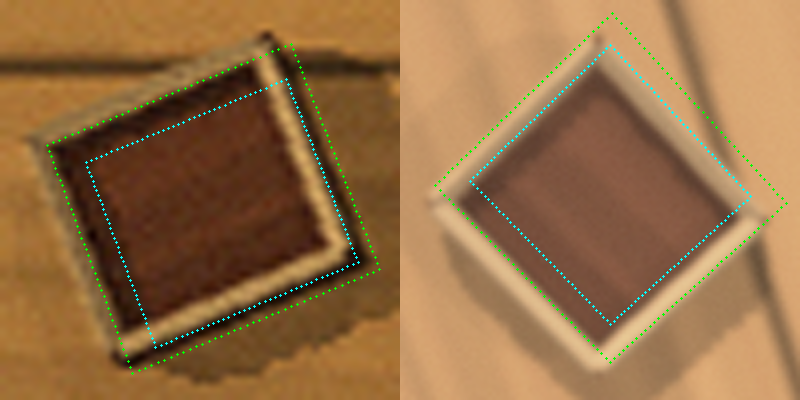

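Emit:
drive_tool([
  {"translation": [0.0011, -0.0004, 0.0218], "rot": [0, 0, 0]},
  {"translation": [0, 0, 0.0218], "rot": [0, 0, 0]},
  {"translation": [0, 0, 0.0218], "rot": [0, 0, 0]},
  {"translation": [0, 0, 0.0218], "rot": [0, 0, 0]},
  {"translation": [0, 0, 0.0218], "rot": [0, 0, 0]},
  {"translation": [0, 0, 0.0218], "rot": [0, 0, 0]},
  {"translation": [0, 0, 0.0218], "rot": [0, 0, 0]},
  {"translation": [0, 0, 0.0218], "rot": [0, 0, 0]},
  {"translation": [0, 0, 0], "rot": [0, 0, 0]},
  {"translation": [0, 0, 0], "rot": [0, 0, 0]},
], gripper=0.05)

```text
clock: 5.2
ee_pos: [0.5697, -0.0998, 0.0403]
eef_rot: [0.0, 0.968, 0.25, 0.001]
ft_force: [-0.7, -0.7, 0.2]
width: 0.546
grasp_force: 0.0
```

Emit:
drive_tool([
  {"translation": [0, 0, 0], "rot": [0, 0, 0]},
  {"translation": [0, 0, 0], "rot": [0, 0, 0]},
  {"translation": [0, 0, 0], "rot": [0, 0, 0]},
  {"translation": [0, 0, 0], "rot": [0, 0, 0]},
  {"translation": [0, 0, 0], "rot": [0, 0, 0]},
  {"translation": [0, 0, 0], "rot": [0, 0, 0]},
  {"translation": [0, 0, 0], "rot": [0, 0, 0]},
  {"translation": [0, 0, 0], "rot": [0, 0, 0]},
  {"translation": [0, 0, 0], "rot": [0, 0, 0]},
  {"translation": [0, 0, 0], "rot": [0, 0, 0]},
], gripper=0.0, grip_force=35)

```text
clock: 6.45
ee_pos: [0.569, -0.0997, 0.0397]
eef_rot: [-0.0, 0.969, 0.249, -0.0]
ft_force: [-2.0, 1.2, 4.2]
width: 0.153
grasp_force: 35.0
```

```bash
python3 -c "
from h import *
to(.5627,.188,.13,64)"
```

```text
t 6.45 p [ 0.569  -0.0997  0.0397] yaw 28.83 F [-2.   1.2  4.2] w 14.0 g 35.0 q6 0.87
tool dx 0.1332 dy -0.2551 dz -0.0903 rz -0.6138
```

Emit:
drive_tool([
  {"translation": [0, 0, -0.02], "rot": [0, 0, 0]},
  {"translation": [0, 0, -0.035], "rot": [0, 0, 0]},
  {"translation": [0, 0, -0.0353], "rot": [0, 0, 0]},
  {"translation": [0.0222, -0.0425, 0], "rot": [0, 0, 0]},
  {"translation": [0.0222, -0.0425, 0], "rot": [0, 0, 0]},
  {"translation": [0.0222, -0.0425, 0], "rot": [0, 0, 0]},
  {"translation": [0.0222, -0.0425, 0], "rot": [0, 0, 0]},
  {"translation": [0.0222, -0.0425, 0], "rot": [0, 0, 0]},
  {"translation": [0.0222, -0.0425, 0], "rot": [0, 0, 0]},
  {"translation": [0, 0, 0], "rot": [0, 0, 0]},
])

```text
clock: 7.7
ee_pos: [0.5623, 0.1907, 0.1284]
eef_rot: [-0.0, 0.968, 0.251, -0.0]
ft_force: [-0.5, -0.2, -4.4]
width: 0.152
grasp_force: 35.0
```

Emit:
drive_tool([
  {"translation": [0, 0, 0], "rot": [0, 0, -0.1228]},
  {"translation": [0, 0, 0], "rot": [0, 0, -0.1228]},
  {"translation": [0, 0, 0], "rot": [0, 0, -0.1228]},
  {"translation": [0, 0, 0], "rot": [0, 0, -0.1228]},
  {"translation": [0, 0, 0], "rot": [0, 0, -0.1228]},
  {"translation": [0, 0, 0], "rot": [0, 0, 0]},
  {"translation": [0, 0, 0], "rot": [0, 0, 0]},
  {"translation": [0, 0, 0], "rot": [0, 0, 0]},
  {"translation": [0, 0, 0], "rot": [0, 0, 0]},
  {"translation": [0, 0, 0], "rot": [0, 0, 0]},
])

```text
clock: 8.95
ee_pos: [0.5628, 0.1879, 0.1299]
eef_rot: [0.0, 0.848, 0.53, 0.0]
ft_force: [0.3, -0.2, -3.8]
width: 0.154
grasp_force: 35.0
```

```bash
python3 -c "
from h import *
import cv2
to(.5627,.188,.054,64); snap('w3')
a=cv2.imread('pics/w3_raw.png')[40:310,180:460]
a=cv2.resize(a,None,fx=2.2,fy=2.2,interpolation=cv2.INTER_CUBIC)
b=viewer.camera('side')[:,:,::-1][230:370,260:420]; cv2.imwrite('pics/s3.png',b)
cv2.imwrite('pics/crop3.png',a[:594])"
```

```text
t 8.95 p [0.5628 0.1879 0.1299] yaw 64.01 F [ 0.3 -0.2 -3.8] w 14.1 g 35.0 q6 0.76
tool dx 0.0001 dy -0.0001 dz 0.0759 rz 0.0001
```

View pics/crop3.png

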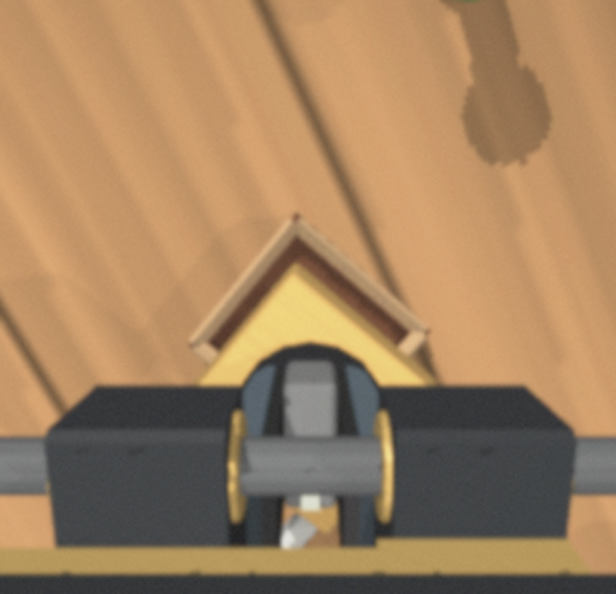

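Run:
```python
from h import *
import pickle
c=pickle.load(open('pics/w3.pkl','rb'))
q=lambda x,y,z: pix(c,(x+.5)/2.2-.5+180,(y+.5)/2.2-.5+40,z)[:2]
t=np.array([.5628,.1879]); a=np.radians(24); X=np.array([np.cos(a),np.sin(a)]);Y=np.array([-np.sin(a),np.cos(a)])
k=q(295,263,.1202); print('pad corner meas - TCP in pad axes',(k-t)@X,(k-t)@Y,'expect .030 .032')
for u,v in[(204,384),(436,384)]: 
    e=q(u,v,.1202); d=e-k; print('edge ang',np.degrees(np.arctan2(d[1],d[0])))
C=[q(295,220,.026),q(192,343,.026),q(430,330,.026)]
for e in C: print('cradle corner rel TCP in pad axes',(e-t)@X,(e-t)@Y)
for e in C[1:]: d=e-C[0]; print(np.linalg.norm(d),np.degrees(np.arctan2(d[1],d[0])))
```

```text
pad corner meas - TCP in pad axes 0.03216838512285284 0.03260385308295091 expect .030 .032
edge ang -153.14248350196502
edge ang -66.65127436469946
cradle corner rel TCP in pad axes 0.03700512825421764 0.039667034457560514
cradle corner rel TCP in pad axes -0.03581165170231888 0.040406377059403004
cradle corner rel TCP in pad axes 0.03874742206509343 -0.038745635735439855
0.07282053330429239 -156.5817306821662
0.07843202429186476 -64.72712332921331
```

The crop shows the padlock corner (295,263) nested parallel inside the cradle corner (295,220), about 1 mm off along x. I'll correct that and descend.

Emit:
drive_tool([
  {"translation": [-0.0008, -0.0006, 0.012], "rot": [0, 0, 0]},
  {"translation": [0, 0, 0.012], "rot": [0, 0, 0]},
  {"translation": [0, 0, 0.012], "rot": [0, 0, 0]},
  {"translation": [0, 0, 0.012], "rot": [0, 0, 0]},
  {"translation": [0, 0, 0.006], "rot": [0, 0, 0]},
  {"translation": [0, 0, 0.005], "rot": [0, 0, 0]},
  {"translation": [0, 0, 0.004], "rot": [0, 0, 0]},
  {"translation": [0, 0, 0.004], "rot": [0, 0, 0]},
  {"translation": [0, 0, 0.004], "rot": [0, 0, 0]},
  {"translation": [0, 0, 0], "rot": [0, 0, 0]},
])

```text
clock: 10.3
ee_pos: [0.5617, 0.1873, 0.0586]
eef_rot: [-0.0, 0.848, 0.53, -0.0]
ft_force: [-1.2, -0.5, -3.3]
width: 0.15
grasp_force: 35.0
```

Emit:
drive_tool([
  {"translation": [0, 0, 0.002], "rot": [0, 0, 0]},
  {"translation": [0, 0, 0.002], "rot": [0, 0, 0]},
  {"translation": [0, 0, 0.001], "rot": [0, 0, 0]},
  {"translation": [0, 0, 0.0005], "rot": [0, 0, 0]},
  {"translation": [0, 0, 0], "rot": [0, 0, 0]},
  {"translation": [0, 0, 0], "rot": [0, 0, 0]},
  {"translation": [0, 0, 0], "rot": [0, 0, 0]},
  {"translation": [0, 0, 0], "rot": [0, 0, 0]},
  {"translation": [0, 0, 0], "rot": [0, 0, 0]},
  {"translation": [0, 0, 0], "rot": [0, 0, 0]},
])

```text
clock: 11.55
ee_pos: [0.5619, 0.1874, 0.0537]
eef_rot: [-0.0, 0.848, 0.53, 0.0]
ft_force: [-3.2, -0.1, 5.2]
width: 0.15
grasp_force: 35.0
```

Emit:
drive_tool([
  {"translation": [0, 0, 0.0005], "rot": [0, 0, 0]},
  {"translation": [0, 0, 0], "rot": [0, 0, 0]},
  {"translation": [0, 0, 0], "rot": [0, 0, 0]},
  {"translation": [0, 0, 0], "rot": [0, 0, 0]},
  {"translation": [0, 0, 0], "rot": [0, 0, 0]},
  {"translation": [0, 0, 0], "rot": [0, 0, 0]},
  {"translation": [0, 0, 0], "rot": [0, 0, 0]},
  {"translation": [0, 0, 0], "rot": [0, 0, 0]},
  {"translation": [0, 0, 0], "rot": [0, 0, 0]},
  {"translation": [0, 0, 0], "rot": [0, 0, 0]},
])

```text
clock: 12.8
ee_pos: [0.5619, 0.1874, 0.0537]
eef_rot: [0.0, 0.848, 0.53, 0.0]
ft_force: [-3.4, -1.3, 8.1]
width: 0.15
grasp_force: 35.0
```

Emit:
drive_tool([
  {"translation": [0, 0, 0], "rot": [0, 0, 0.1]},
  {"translation": [0, 0, 0], "rot": [0, 0, 0.1]},
  {"translation": [0, 0, 0], "rot": [0, 0, 0.1]},
  {"translation": [0, 0, 0], "rot": [0, 0, 0.1]},
  {"translation": [0, 0, 0], "rot": [0, 0, 0.1]},
  {"translation": [0, 0, 0], "rot": [0, 0, 0.1]},
  {"translation": [0, 0, 0], "rot": [0, 0, 0.1]},
  {"translation": [0, 0, 0], "rot": [0, 0, 0.05]},
  {"translation": [0, 0, 0], "rot": [0, 0, 0]},
  {"translation": [0, 0, 0], "rot": [0, 0, 0]},
])

```text
clock: 14.05
ee_pos: [0.5621, 0.1874, 0.0537]
eef_rot: [-0.0, 0.983, 0.183, 0.0]
ft_force: [-3.3, -1.7, 7.0]
width: 0.152
grasp_force: 35.0
```

```bash
python3 -c "
from h import *
o=st(); print(o['wrist_torque'])"
```

```text
t 14.05 p [0.5621 0.1874 0.0537] yaw 21.05 F [-3.3 -1.7  7. ] w 13.9 g 35.0 q6 1.51
[-0.26121535  0.8080827   0.05804685]
```

Emit:
drive_tool([
  {"translation": [0, 0, 0], "rot": [0, 0, -0.05]},
  {"translation": [0, 0, 0], "rot": [0, 0, 0]},
  {"translation": [0, 0, 0], "rot": [0, 0, 0]},
  {"translation": [0, 0, 0], "rot": [0, 0, 0]},
  {"translation": [0, 0, 0], "rot": [0, 0, 0]},
  {"translation": [0, 0, 0], "rot": [0, 0, 0]},
  {"translation": [0, 0, 0], "rot": [0, 0, 0]},
  {"translation": [0, 0, 0], "rot": [0, 0, 0]},
  {"translation": [0, 0, 0], "rot": [0, 0, 0]},
  {"translation": [0, 0, 0], "rot": [0, 0, 0]},
])

```text
clock: 15.3
ee_pos: [0.5621, 0.1874, 0.0537]
eef_rot: [-0.0, 0.978, 0.207, 0.0]
ft_force: [-3.0, -0.8, 6.9]
width: 0.149
grasp_force: 35.0
```

Emit:
drive_tool([
  {"translation": [0, 0, -0.0005], "rot": [0, 0, 0]},
  {"translation": [0, 0, 0], "rot": [0, 0, 0]},
  {"translation": [0, 0, 0], "rot": [0, 0, 0]},
  {"translation": [0, 0, 0], "rot": [0, 0, 0]},
  {"translation": [0, 0, 0], "rot": [0, 0, 0]},
  {"translation": [0, 0, -0.02], "rot": [0, 0, 0]},
  {"translation": [0, 0, -0.04], "rot": [0, 0, 0]},
  {"translation": [0, 0, -0.05], "rot": [0, 0, 0]},
  {"translation": [0, 0, -0.05], "rot": [0, 0, 0]},
  {"translation": [0, 0, 0], "rot": [0, 0, 0]},
], gripper=0.045)

```text
clock: 16.55
ee_pos: [0.5643, 0.1882, 0.2182]
eef_rot: [-0.001, 0.978, 0.207, 0.005]
ft_force: [0.1, 0.1, -0.1]
width: 0.495
grasp_force: 0.0
```

```bash
python3 -c "
from h import *
import cv2
st(); snap('w4')
a=cv2.imread('pics/w4_raw.png')[110:260,250:400]
a=cv2.resize(a,None,fx=4,fy=4,interpolation=cv2.INTER_CUBIC)
cv2.imwrite('pics/crop4.png',a)"
```

```text
t 16.55 p [0.5643 0.1882 0.2182] yaw 23.91 F [ 0.1  0.1 -0.1] w 45.1 g 0.0 q6 1.46
```

View pics/crop4.png

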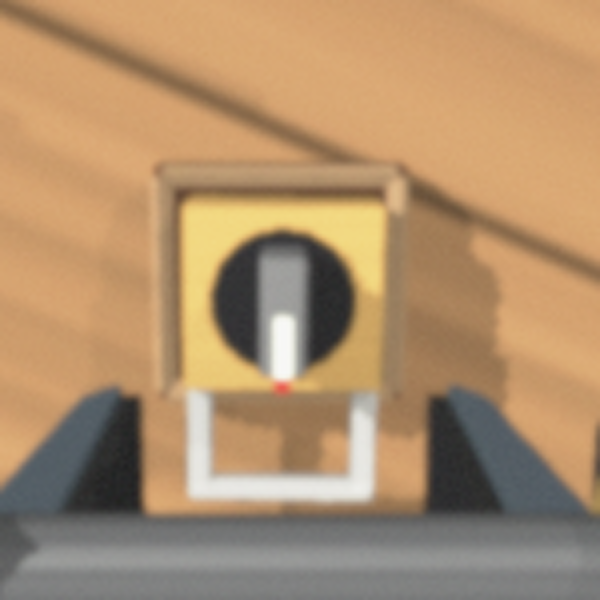

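The dial's white line is at the red mark (282,388), the case is seated, and the cross bar is at (282,488).

Run:
```python
from h import *
import pickle
c=pickle.load(open('pics/w4.pkl','rb'))
q=lambda x,y,z: pix(c,(x+.5)/4-.5+250,(y+.5)/4-.5+110,z)[:2]
print('bar',q(282,487,.037),'bartop',q(284,312,.0725),'exp',.5621-.066*np.cos(np.radians(24)),.1874-.066*np.sin(np.radians(24)))
to(.5018,.1606,.018,114)
```

```text
bar [0.50274465 0.16127081] bartop [0.56386848 0.1877007 ] exp 0.5018059997955884 0.1605553815569972
t 16.6 p [0.5627 0.1876 0.2152] yaw 23.91 F [-0.  -0.6 -0.3] w 45.2 g 0.0 q6 1.46
tool dx -0.0666 dy 0.0000 dz 0.1972 rz -1.5724
```

Emit:
drive_tool([
  {"translation": [-0.06, 0, 0], "rot": [0, 0, 0]},
  {"translation": [-0.0064, 0, 0], "rot": [0, 0, -0.1747]},
  {"translation": [0, 0, 0], "rot": [0, 0, -0.1747]},
  {"translation": [0, 0, 0], "rot": [0, 0, -0.1747]},
  {"translation": [0, 0, 0], "rot": [0, 0, -0.1747]},
  {"translation": [0, 0, 0], "rot": [0, 0, -0.1747]},
  {"translation": [0, 0, 0], "rot": [0, 0, -0.1747]},
  {"translation": [0, 0, 0], "rot": [0, 0, -0.1747]},
  {"translation": [0, 0, 0], "rot": [0, 0, -0.1747]},
  {"translation": [0, 0, 0], "rot": [0, 0, -0.1747]},
], gripper=0.018)

```text
clock: 17.85
ee_pos: [0.5, 0.1601, 0.2112]
eef_rot: [-0.001, 0.542, 0.84, -0.002]
ft_force: [-0.6, -0.8, 1.0]
width: 0.2
grasp_force: 0.0
```

Emit:
drive_tool([
  {"translation": [0, 0, 0.03], "rot": [0, 0, 0]},
  {"translation": [0, 0, 0.04], "rot": [0, 0, 0]},
  {"translation": [0, 0, 0.04], "rot": [0, 0, 0]},
  {"translation": [0, 0, 0.03], "rot": [0, 0, 0]},
  {"translation": [0, 0, 0], "rot": [0, 0, 0]},
  {"translation": [0, 0, 0], "rot": [0, 0, 0]},
  {"translation": [0, 0, 0], "rot": [0, 0, 0]},
  {"translation": [0, 0, 0], "rot": [0, 0, 0]},
  {"translation": [0, 0, 0], "rot": [0, 0, 0]},
  {"translation": [0, 0, 0], "rot": [0, 0, 0]},
])

```text
clock: 19.1
ee_pos: [0.5013, 0.1605, 0.0736]
eef_rot: [0.0, 0.545, 0.839, 0.0]
ft_force: [0.3, 0.4, 0.1]
width: 0.198
grasp_force: 0.0
```

```bash
python3 -c "
from h import *
to(.5020,.1607,.018,114)"
```

```text
t 19.1 p [0.5013 0.1605 0.0736] yaw 114.0 F [0.3 0.4 0.1] w 18.1 g 0.0 q6 -0.13
tool dx -0.0001 dy 0.0008 dz 0.0556 rz -0.0001
```

Emit:
drive_tool([
  {"translation": [0, 0.0007, 0.012], "rot": [0, 0, 0]},
  {"translation": [0, 0, 0.012], "rot": [0, 0, 0]},
  {"translation": [0, 0, 0.006], "rot": [0, 0, 0]},
  {"translation": [0, 0, 0.005], "rot": [0, 0, 0]},
  {"translation": [0, 0, 0.005], "rot": [0, 0, 0]},
  {"translation": [0, 0, 0.005], "rot": [0, 0, 0]},
  {"translation": [0, 0, 0.005], "rot": [0, 0, 0]},
  {"translation": [0, 0, 0.005], "rot": [0, 0, 0]},
  {"translation": [0, 0, 0], "rot": [0, 0, 0]},
  {"translation": [0, 0, 0], "rot": [0, 0, 0]},
])

```text
clock: 20.35
ee_pos: [0.5019, 0.1608, 0.0184]
eef_rot: [0.0, 0.545, 0.839, 0.0]
ft_force: [0.0, -0.2, -0.8]
width: 0.197
grasp_force: 0.0
```

Emit:
drive_tool([
  {"translation": [0, 0, 0], "rot": [0, 0, 0]},
  {"translation": [0, 0, 0], "rot": [0, 0, 0]},
  {"translation": [0, 0, 0], "rot": [0, 0, 0]},
  {"translation": [0, 0, 0], "rot": [0, 0, 0]},
  {"translation": [0, 0, 0], "rot": [0, 0, 0]},
  {"translation": [0, 0, 0], "rot": [0, 0, 0]},
  {"translation": [0, 0, 0], "rot": [0, 0, 0]},
  {"translation": [0, 0, 0], "rot": [0, 0, 0]},
  {"translation": [0, 0, 0], "rot": [0, 0, 0]},
  {"translation": [0, 0, 0], "rot": [0, 0, 0]},
], gripper=0.0, grip_force=15)

```text
clock: 21.6
ee_pos: [0.5018, 0.1608, 0.0184]
eef_rot: [0.0, 0.545, 0.839, 0.0]
ft_force: [0.1, -0.7, 2.6]
width: 0.087
grasp_force: 15.0
```

Emit:
drive_tool([
  {"translation": [0, -0.003, 0], "rot": [0, 0, 0]},
  {"translation": [0, -0.003, 0], "rot": [0, 0, 0]},
  {"translation": [0, -0.003, 0], "rot": [0, 0, 0]},
  {"translation": [0, -0.003, 0], "rot": [0, 0, 0]},
  {"translation": [0, -0.002, 0], "rot": [0, 0, 0]},
  {"translation": [0, -0.002, 0], "rot": [0, 0, 0]},
  {"translation": [0, 0, 0], "rot": [0, 0, 0]},
  {"translation": [0, 0, 0], "rot": [0, 0, 0]},
  {"translation": [0, 0, 0], "rot": [0, 0, 0]},
  {"translation": [0, 0, 0], "rot": [0, 0, 0]},
])

```text
clock: 22.85
ee_pos: [0.4869, 0.1541, 0.0183]
eef_rot: [-0.0, 0.545, 0.839, -0.0]
ft_force: [0.3, 1.2, 1.9]
width: 0.089
grasp_force: 15.0
```

Moved about 16 mm with little residual force. I'll pull on until the shackle hits its stop.

Emit:
drive_tool([
  {"translation": [0, -0.001, 0], "rot": [0, 0, 0]},
  {"translation": [0, -0.001, 0], "rot": [0, 0, 0]},
  {"translation": [0, 0, 0], "rot": [0, 0, 0]},
  {"translation": [0, 0, 0], "rot": [0, 0, 0]},
  {"translation": [0, 0, 0], "rot": [0, 0, 0]},
  {"translation": [0, 0, 0], "rot": [0, 0, 0]},
  {"translation": [0, 0, 0], "rot": [0, 0, 0]},
  {"translation": [0, 0, 0], "rot": [0, 0, 0]},
  {"translation": [0, 0, 0], "rot": [0, 0, 0]},
  {"translation": [0, 0, 0], "rot": [0, 0, 0]},
])

```text
clock: 24.1
ee_pos: [0.4869, 0.1541, 0.0185]
eef_rot: [0.001, 0.545, 0.839, 0.001]
ft_force: [5.6, 2.6, -0.9]
width: 0.083
grasp_force: 15.0
```

Shackle at its stop. Release, rise, and turn back for the dial.

Emit:
drive_tool([
  {"translation": [0, 0.001, 0], "rot": [0, 0, 0]},
  {"translation": [0, 0, 0], "rot": [0, 0, 0]},
  {"translation": [0, 0, 0], "rot": [0, 0, 0]},
  {"translation": [0, 0, -0.02], "rot": [0, 0, 0]},
  {"translation": [0, 0, -0.03], "rot": [0, 0, 0]},
  {"translation": [0, 0, -0.05], "rot": [0, 0, 0]},
  {"translation": [0, 0, -0.05], "rot": [0, 0, 0]},
  {"translation": [0, 0, -0.045], "rot": [0, 0, 0]},
  {"translation": [0, 0.0413, 0], "rot": [0, 0, 0]},
  {"translation": [0, 0.0413, 0], "rot": [0, 0, 0]},
], gripper=0.018)

```text
clock: 25.35
ee_pos: [0.5623, 0.1876, 0.2144]
eef_rot: [0.0, 0.545, 0.839, 0.0]
ft_force: [0.3, -0.3, 0.7]
width: 0.197
grasp_force: 0.0
```

Emit:
drive_tool([
  {"translation": [0, 0, 0], "rot": [0, 0, 0.1747]},
  {"translation": [0, 0, 0], "rot": [0, 0, 0.1747]},
  {"translation": [0, 0, 0], "rot": [0, 0, 0.1747]},
  {"translation": [0, 0, 0], "rot": [0, 0, 0.1747]},
  {"translation": [0, 0, 0], "rot": [0, 0, 0.1747]},
  {"translation": [0, 0, 0], "rot": [0, 0, 0.1747]},
  {"translation": [0, 0, 0], "rot": [0, 0, 0.1747]},
  {"translation": [0, 0, 0], "rot": [0, 0, 0.1747]},
  {"translation": [0, 0, 0], "rot": [0, 0, 0.1747]},
  {"translation": [0, 0, 0], "rot": [0, 0, 0]},
], gripper=0.045)

```text
clock: 26.6
ee_pos: [0.5613, 0.1872, 0.213]
eef_rot: [0.0, 0.978, 0.208, -0.001]
ft_force: [0.5, -0.5, -0.3]
width: 0.496
grasp_force: 0.0
```

```bash
python3 -c "
from h import *
import cv2
to(.5617,.1873,.0542,24); snap('w5')
a=cv2.imread('pics/w5_raw.png')[110:260,250:400]
a=cv2.resize(a,None,fx=4,fy=4,interpolation=cv2.INTER_CUBIC)
cv2.imwrite('pics/crop5.png',a)"
```

```text
t 26.6 p [0.5613 0.1872 0.213 ] yaw 24.03 F [ 0.5 -0.5 -0.3] w 45.2 g 0.0 q6 1.45
tool dx 0.0004 dy 0.0001 dz 0.1588 rz 0.0005
```

View pics/crop5.png

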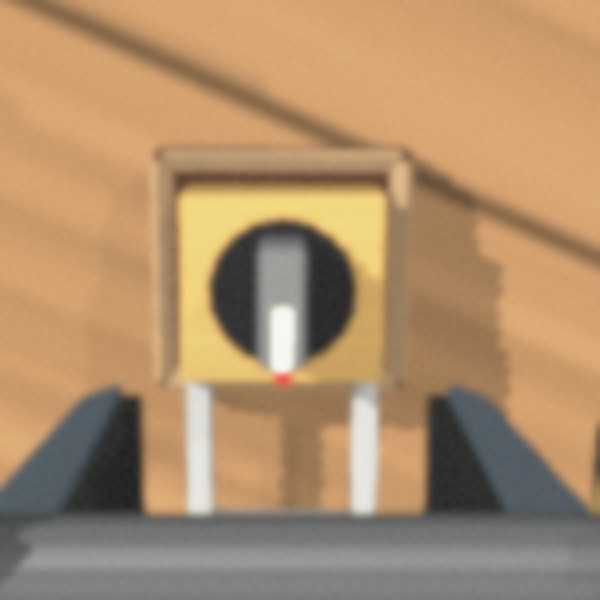

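The padlock is still seated with the shackle out (legs run below y=515) and the line on the red mark (282,379). Now I'll grip the bar and lift.

Emit:
drive_tool([
  {"translation": [0, 0, 0.03], "rot": [0, 0, 0]},
  {"translation": [0, 0, 0.03], "rot": [0, 0, 0]},
  {"translation": [0, 0, 0.03], "rot": [0, 0, 0]},
  {"translation": [0, 0, 0.03], "rot": [0, 0, 0]},
  {"translation": [0, 0, 0.02], "rot": [0, 0, 0]},
  {"translation": [0, 0, 0.01], "rot": [0, 0, 0]},
  {"translation": [0, 0, 0.008], "rot": [0, 0, 0]},
  {"translation": [0, 0, 0], "rot": [0, 0, 0]},
  {"translation": [0, 0, 0], "rot": [0, 0, 0]},
  {"translation": [0, 0, 0], "rot": [0, 0, 0]},
])

```text
clock: 27.9
ee_pos: [0.5621, 0.1876, 0.056]
eef_rot: [-0.0, 0.978, 0.207, 0.001]
ft_force: [0.4, -0.3, -0.7]
width: 0.492
grasp_force: 0.0
```

Emit:
drive_tool([
  {"translation": [0, 0, 0], "rot": [0, 0, 0]},
  {"translation": [0, 0, 0], "rot": [0, 0, 0]},
  {"translation": [0, 0, 0], "rot": [0, 0, 0]},
  {"translation": [0, 0, 0], "rot": [0, 0, 0]},
  {"translation": [0, 0, 0], "rot": [0, 0, 0]},
  {"translation": [0, 0, 0], "rot": [0, 0, 0]},
  {"translation": [0, 0, 0], "rot": [0, 0, 0]},
  {"translation": [0, 0, 0], "rot": [0, 0, 0]},
  {"translation": [0, 0, 0], "rot": [0, 0, 0]},
  {"translation": [0, 0, 0], "rot": [0, 0, 0]},
], gripper=0.0, grip_force=35)

```text
clock: 29.15
ee_pos: [0.5617, 0.1876, 0.0554]
eef_rot: [-0.0, 0.978, 0.207, 0.0]
ft_force: [-1.3, 1.5, 1.4]
width: 0.151
grasp_force: 35.0
```

Emit:
drive_tool([
  {"translation": [0, 0, -0.008], "rot": [0, 0, 0]},
  {"translation": [0, 0, -0.012], "rot": [0, 0, 0]},
  {"translation": [0, 0, -0.02], "rot": [0, 0, 0]},
  {"translation": [0, 0, -0.025], "rot": [0, 0, 0]},
  {"translation": [0, 0, -0.025], "rot": [0, 0, 0]},
  {"translation": [0, 0, -0.025], "rot": [0, 0, 0]},
  {"translation": [0, 0, -0.02], "rot": [0, 0, 0]},
  {"translation": [0, 0, -0.01], "rot": [0, 0, 0]},
  {"translation": [0, 0, 0], "rot": [0, 0, 0]},
  {"translation": [0, 0, 0], "rot": [0, 0, 0]},
])

```text
clock: 30.4
ee_pos: [0.561, 0.1872, 0.1994]
eef_rot: [0.0, 0.978, 0.207, -0.001]
ft_force: [-0.6, 0.3, -4.5]
width: 0.153
grasp_force: 35.0
```

Emit:
drive_tool([
  {"translation": [0, 0, 0], "rot": [0, 0, 0]},
  {"translation": [0, 0, 0], "rot": [0, 0, 0]},
  {"translation": [0, 0, 0], "rot": [0, 0, 0]},
  {"translation": [0, 0, 0], "rot": [0, 0, 0]},
  {"translation": [0, 0, 0], "rot": [0, 0, 0]},
  {"translation": [0, 0, 0], "rot": [0, 0, 0]},
  {"translation": [0, 0, 0], "rot": [0, 0, 0]},
  {"translation": [0, 0, 0], "rot": [0, 0, 0]},
  {"translation": [0, 0, 0], "rot": [0, 0, 0]},
  {"translation": [0, 0, 0], "rot": [0, 0, 0]},
])

```text
clock: 31.65
ee_pos: [0.5617, 0.1874, 0.2003]
eef_rot: [-0.0, 0.978, 0.207, 0.0]
ft_force: [-0.4, 1.3, -4.4]
width: 0.145
grasp_force: 35.0
```

```bash
python3 -c "
from h import *
import cv2
st(); im=viewer.camera('top')[:,:,::-1]; cv2.imwrite('pics/top6.png',cv2.resize(im[130:290,140:480],None,fx=2.3,fy=2.3,interpolation=cv2.INTER_CUBIC))"
```

```text
t 31.65 p [0.5617 0.1874 0.2003] yaw 23.91 F [-0.4  1.3 -4.4] w 13.2 g 35.0 q6 1.46
```

View pics/top6.png

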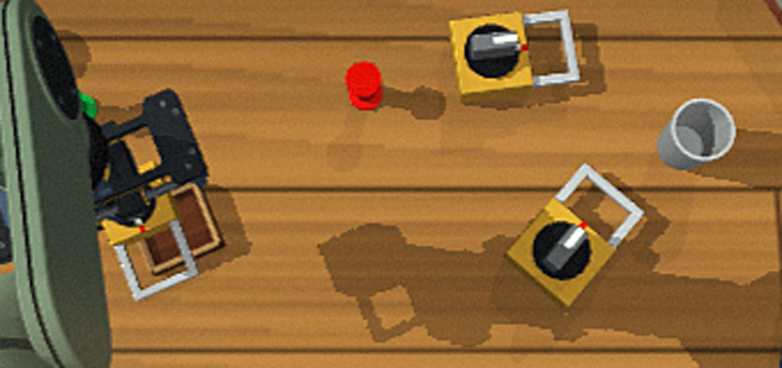

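The padlock is held with its centre about 0.174 m above the bench and the shackle drawn out (cross bar near (160,285)). The red bobbin and tumbler stand where they were, and the green bobbin is mostly hidden by the arm.

```bash
python3 -c "
from workcell import bot
print(bot.job_done())"
```

```text
the job is handed in; nothing more can be done
None
```

Job handed in at about 32 s, verdict not shown: the padlock was pressed home (about 11 N), its dial turned to the red mark, the shackle pulled to its stop in the cradle, and the opened padlock is held still about 17 cm up; bobbins and tumbler untouched.

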